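Put the barista tools back in their tray

TASK

Put the four coffee tools back in the wooden tool tray: the tamper upright in the black rubber holder, the steel dosing cup upright in the steel holder, the needle tool upright in the pale wooden holder with the narrow well, and the brush lying flat in the long dark trough, well within its ends. The white espresso cup and the shallow steel filter basket do not belong in the tray: leave them standing where they are.

Things in the scene. Friction and masses are not known exactly. Their poses are not given: they have to be found in the camera images.
- tamper: Coffee tamper to be put away: turned rosewood (dark red-brown) bulb handle on a round steel base. 58 diameter at the base (22 high), 90 high overall; the bulb, gripped about 72 above the underside, is about 37 wide. 0.34 to 0.5 kg. Round. Origin: centre of the underside, z up. Sizes in mm.
- dosing_cup: Dosing cup to be put away: plain open steel cup with no handle, rolled rim. 60 diameter at the rim, about 50 at the foot, 60 high, hollow, 0.1 to 0.16 kg. Can be gripped from above across its outside, just below the rim (46 above the underside, 59 wide). Round. Origin: centre of the underside, z up. Sizes in mm.
- needle_tool: Needle stirring tool to be put away, with its stand as one piece: a pale wooden disc foot (36 diameter), thin needles, and a turned dark red-brown wooden knob on top, gripped about 80 above the underside (about 26 wide there). 96 high (mm), 0.06 kg. Round; slimmer than the tamper, which has a steel foot. Origin: centre of the underside, z up.
- grounds_brush: Counter brush to be put away: wooden handle with dark bristles at one end, lying on its side. 162 long along its own y, 30 wide (x) over the bristles, 24 high; within 40 of its middle it can be gripped across x (about 19 wide). 0.05 kg. Origin: middle of its length, underside, z up. Sizes in mm.
- tamper_holder: Low round holder of black rubber, for the tamper; fixed in the wooden tool tray. Outer diameter 93 mm, 20 high; well 74 in diameter, 14 deep, straight walls. One of three in a row, 97 apart, in any order. Origin: centre of underside, z up; well floor at z +6, rim at +20. x points across the tray, away from the brush trough (fingers best open along x); y along the row.
- cup_holder: Low round holder of bright steel, for the dosing cup; fixed in the wooden tool tray. Outer diameter 93 mm, 20 high; well 70 in diameter, 14 deep, straight walls. One of three in a row, 97 apart, in any order. Origin: centre of underside, z up; well floor at z +6, rim at +20. x points across the tray, away from the brush trough (fingers best open along x); y along the row.
- needle_holder: Low round holder of pale wood, narrow well, for the needle tool; fixed in the wooden tool tray. Outer diameter 93 mm, 20 high; well 52 in diameter, 14 deep, straight walls. One of three in a row, 97 apart, in any order. Origin: centre of underside, z up; well floor at z +6, rim at +20. x points across the tray, away from the brush trough (fingers best open along x); y along the row.
- brush_trough: A shallow long open trough of dark wood, in mm 54 x 204 outside, 12 high, walls and floor 4 thick (inside 46 x 196, 8 deep), fixed in the wooden tool tray in front of the row of round holders. Origin: centre of its underside, z up; its length is along its y; its floor is at z = +4, its rim at z = +12. The brush may lie in it either way round.
- espresso_cup: White china espresso cup with one ear, 63 x 82 x 56 mm high. It does not belong in the tool tray and must stay where it stands. Loose. Origin: under the middle of cup and ear (the ear points to -y, the bowl's middle is 10 toward +y), z up.
- filter_basket: Shallow steel filter basket, round with a flat rim, 67 mm diameter, 25 high. It does not belong in the tool tray and must stay where it stands. Loose, 35 g. Origin: centre of the underside, z up.
Things that resemble listed ones, but are neither listed nor needed, are in the scene too. What is shaped like the tamper but pink is not meant.

How it is judged:
At the end, for the whole second after the job is handed in: Tamper, dosing cup, needle tool: upright (0.1 rad) on the floor of their own well, within 12 mm of its centre. Brush flat in the trough, along it (0.2 rad), within 16 mm across and 27 mm along of its middle. All at rest. Espresso cup and filter basket upright, moved under 20 mm (horizontal distance between tamper and tamper_holder below 0.012 m and z of tamper in the frame of tamper_holder between 0.002 and 0.01 m and angle between each of tamper, dosing_cup, needle_tool, grounds_brush, espresso_cup, filter_basket's own z axis and vertical below 0.1 rad and linear speed of each of tamper, dosing_cup, needle_tool, grounds_brush below 0.02 m/s and horizontal distance between dosing_cup and cup_holder below 0.012 m and z of dosing_cup in the frame of cup_holder between 0.002 and 0.01 m and horizontal distance between needle_tool and needle_holder below 0.012 m and z of needle_tool in the frame of needle_holder between 0.002 and 0.01 m and x of grounds_brush in the frame of brush_trough between -0.016 and 0.016 m and y of grounds_brush in the frame of brush_trough between -0.027 and 0.027 m and z of grounds_brush in the frame of brush_trough between 0.001 and 0.008 m and angle between the y axis of grounds_brush and the y axis of brush_trough, either way round below 0.2 rad and distance of each of espresso_cup, filter_basket from where it was at the start of the episode below 0.02 m); the robot touches nothing.
It fails at once if the espresso cup was pushed or moved from its place (distance of espresso_cup from where it was at the start of the episode above 0.02 m).
It fails at once if the filter basket was pushed or moved from its place (distance of filter_basket from where it was at the start of the episode above 0.02 m).
It also fails if it takes over 99 s, if anything falls off the work surface, if the arm or the gripper's body presses on something with over 40 N, if the wrist force passes 120 N, or if a joint passes its speed limit or range.

ROBOT

A 7-joint arm with a two-finger parallel gripper is mounted at the origin on a cart in front of the work surface, level with it; the furniture and walls round the work are solid. World frame = base frame: x ahead of the robot, y to its left, z up, the work surface at z = 0. Lengths are in m, angles in rad, forces in N, time in s.
With the tool pointing down it reaches from about 0.425 to 0.825 m from the base axis. Payload 3.6 kg.
Tool frame: the origin (TCP) lies where the fingers leave the gripper's body, on its centre line; the fingertips stand 73 mm ahead of it and the grasp point (between the pads) lies 54 mm ahead of it; x points along the fingers, y is the direction in which the jaws open and shut, and the axes are right-handed (so a half turn about x gives the same grasp; the last joint's range is limited). The gripper opens to 85 mm and grips with 20 to 120 N. Pads are 22 mm wide; open, the fingers measure 114 mm over their backs; the gripper's body (76 mm by 85 mm) begins 54 mm behind the grasp point. The pads swing forward as they close: fully open they stand 13 mm farther back than shut.
Start: joints at [-1.341, 0.615, -0.013, 1.423, 0.008, 1.103, -0.04], TCP at [0.165, 0.629, 0.304] pointing down, gripper open.
Joint ranges: [-3.12, 3.12], [-0.3, 2.06], [-1.34, 1.32], [0.26, 2.42], [-1.36, 4.5], [0.01, 1.98], [-2.84, 2.84]. Speed limits (rad/s): [2.79, 2.79, 3.14, 3.14, 3.14, 3.14, 3.14].

INTERFACE

Orientations are given as a unit quaternion [x, y, z, w].
In Python, from station import arm, snapshot, camera_info, ticket gives the robot as it stands. Calls block until the motion is done:
- arm.movep(position, orientation): joint-space move of the TCP to a pose.
- arm.line_to(position, velocity=0.15, ori=None): straight line of the TCP; ori=None keeps the orientation; velocity is the mean speed in m/s.
- arm.move_j(angles): joint-space move.
- arm.move_gripper(opening, effort=None): opening from 0.0 (shut) to 1.0 (fully open); effort is the grip in N (None keeps the last); returns when the fingers have stopped.
- arm.pause(seconds).
- arm.ik(position, orientation): joint angles nearest the present ones, or None.
- snapshot(name): name is "side" or "top" or "wrist"; returns the picture (400x640x3 uint8, blue, green, red); there is no depth.
- camera_info(name): a dict with "fx", "fy", "cx", "cy" (pixels), "R" (3x3) and "t" (3): a world point X has camera coordinates R X + t; the wrist camera has in their place "T_tool_cam" (4x4, takes a point from camera to tool coordinates, whose origin is the TCP and whose axes are the tool frame's). Camera axes: x right, y down, z forward; pixel columns grow to the right and rows downward; lengths in m; the calibration is good to about 2 mm. A picture is of the moment at which its call begins: read the wrist's pose just before it. camera_info takes no time and is no camera call.
A pose or a line that the arm cannot do raises arm.MotionError and nothing moves.
- ticket.finish_job(): hands the job in, once; it reports no verdict.
Readings, each from a call of its own:
- arm.read_time(): time.
- arm.read_joint_positions(): joint angles.
- arm.read_dq(): joint speeds.
- arm.read_effort(): joint torques, N m.
- arm.read_tool_pos(): TCP position.
- arm.read_eef_rot(): TCP orientation.
- arm.read_ft_force(): force on the tool from outside, world axes, zero at the start.
- arm.read_wrist_torque(): the same for the moment, N m.
- arm.read_opening(): opening from 0.0 (shut) to 1.0 (fully open).
Only numpy, scipy, OpenCV 4.12 (cv2) and the standard library are available. Lean on these libraries where they do the work, as an engineer would, in place of code of your own. Each camera call takes 0.05 s, during which the arm holds its last target.

## Working session

There is one attempt and no reset: what is moved stays moved. The work goes in short steps, each a Python script; the robot and the scene stay as the last script left them, time stands still between calls to the robot, and variables do not carry over. Pictures are saved under pics/ and viewed, and the job is handed in when it is done.

```bash
ls; mkdir -p pics; python3 - <<'E'
from station import arm,snapshot,camera_info
import cv2
for n in("side","top","wrist"):
    cv2.imwrite(f"pics/{n}0.png",snapshot(n)); print(n,camera_info(n))
print(arm.read_time(),arm.read_tool_pos(),arm.read_eef_rot(),arm.read_opening())
E
```

```text
pics
side {'fx': 431.8305960410321, 'fy': 431.8305960410321, 'cx': 326.1957003879356, 'cy': 203.894358221517, 'R': array([[ 0.79530447, -0.60618745, -0.0052517 ],
       [-0.27835416, -0.35747116, -0.89147817],
       [ 0.53852555,  0.7104584 , -0.45303321]]), 't': array([-0.39978065,  0.18861341,  0.82847034])}
top {'fx': 452.2100482443499, 'fy': 452.2100482443499, 'cx': 324.2563768810898, 'cy': 201.47036611993522, 'R': array([[-0.01079788, -0.99964438, -0.02438293],
       [-0.98824945,  0.0143865 , -0.15217114],
       [ 0.15246781,  0.0224533 , -0.98805335]]), 't': array([0.04248099, 0.50604516, 1.2086467 ])}
wrist {'fx': 353.18010181672685, 'fy': 353.18010181672685, 'cx': 318.93658006537595, 'cy': 198.81024541990152, 'T_tool_cam': array([[-8.65428263e-05, -2.80385146e-01,  9.59887578e-01,
        -6.92952201e-02],
       [ 9.99999867e-01, -5.11756366e-04, -5.93257691e-05,
         1.45046236e-03],
       [ 5.07862643e-04,  9.59887445e-01,  2.80385154e-01,
        -7.01255271e-02],
       [ 0.00000000e+00,  0.00000000e+00,  0.00000000e+00,
         1.00000000e+00]])}
0.15 [0.1649787  0.62827663 0.3029982 ] [ 0.08985744  0.70138213 -0.09122457  0.70118958] 0.998700811166699
```

View pics/top0.png

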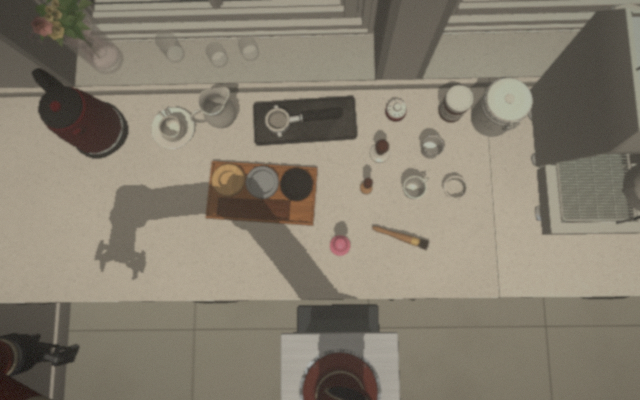

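View pics/side0.png

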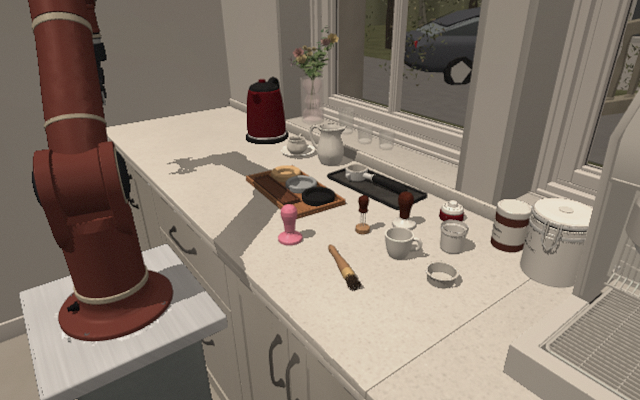

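View pics/wrist0.png

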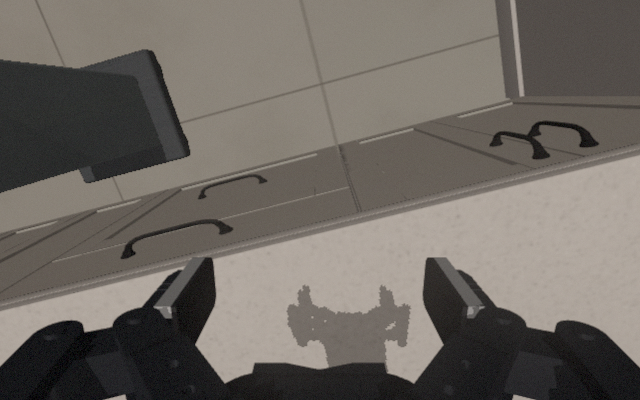

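```bash
python3 - <<'E'
import cv2
i=cv2.imread("pics/top0.png");cv2.imwrite("pics/top0c.png",cv2.resize(i[90:260,200:480],None,fx=2.8,fy=2.8,interpolation=2))
i=cv2.imread("pics/side0.png");cv2.imwrite("pics/side0c.png",cv2.resize(i[155:300,235:485],None,fx=3.2,fy=3.2,interpolation=2))
E
```

```text
(no output)
```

View pics/top0c.png

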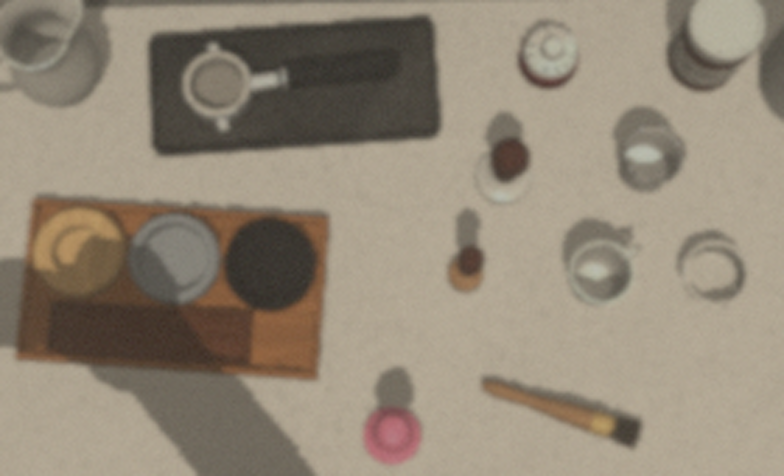

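View pics/side0c.png

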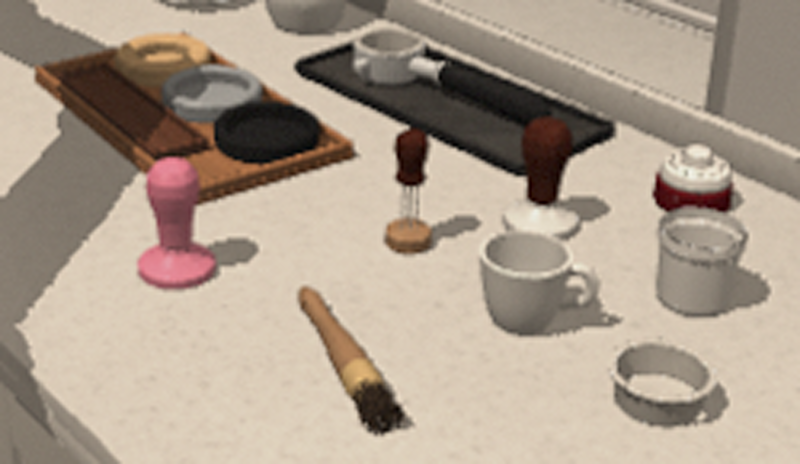

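```bash
cat > h.py <<'E'
import numpy as np,cv2
from station import arm,snapshot,camera_info
from scipy.spatial.transform import Rotation as Ro
def ray(name,uv,pose=None):
    c=camera_info(name); d=np.array([(uv[0]-c['cx'])/c['fx'],(uv[1]-c['cy'])/c['fy'],1.])
    if name=='wrist':
        p,q=pose; T=c['T_tool_cam']; Rt=Ro.from_quat(q).as_matrix()
        return Rt@T[:3,3]+np.array(p), Rt@T[:3,:3]@d
    R=np.array(c['R']); return -R.T@c['t'], R.T@d
def onz(name,uv,z,pose=None):
    o,d=ray(name,uv,pose); return (o+d*(z-o[2])/d[2])[:2]
def tri(a,b):
    A=[];B=[]
    for n,uv in(a,b):
        o,d=ray(n,uv); d=d/np.linalg.norm(d); P=np.eye(3)-np.outer(d,d); A.append(P);B.append(P@o)
    return np.linalg.lstsq(np.vstack(A),np.hstack(B),rcond=None)[0]
def proj(name,X,pose=None):
    c=camera_info(name)
    if name=='wrist':
        p,q=pose;T=c['T_tool_cam'];Rt=Ro.from_quat(q).as_matrix()
        x=T[:3,:3].T@(Rt.T@(np.array(X)-p)-T[:3,3])
    else: x=c['R']@np.array(X)+c['t']
    return np.array([c['fx']*x[0]/x[2]+c['cx'],c['fy']*x[1]/x[2]+c['cy']])
def down(ang):
    # tool x down, tool y (jaw axis) at angle ang in world xy
    x=np.array([0,0,-1.]);y=np.array([np.cos(ang),np.sin(ang),0]);return Ro.from_matrix(np.c_[x,y,np.cross(x,y)]).as_quat()
def pose(): return np.array(arm.read_tool_pos()),np.array(arm.read_eef_rot())
E
python3 - <<'E'
from h import *
f=lambda u,v:(200+u/2.8,90+v/2.8)
s=lambda u,v:(235+u/3.2,155+v/3.2)
print(onz('top',f(78,252),.03),onz('top',f(174,259),.03),onz('top',f(270,264),.03))
for a in[(50,303),(255,310),(250,362),(48,352)]:print('tr',onz('top',f(*a),.02))
print('tamper',onz('top',f(501,176),.005),onz('top',f(511,157),.08),'side',onz('side',s(541,225),.005))
print('needle',onz('top',f(465,276),.005),onz('top',f(470,260),.09),'side',onz('side',s(408,236),.01))
print('dcup',onz('top',f(649,158),.05),onz('side',s(700,238),.06))
print('brush',onz('top',f(485,383),.012),onz('top',f(638,435),.012))
print('esp',onz('top',f(600,270),.056),onz('side',s(540,252),.056),'basket',onz('top',f(712,266),.025))
print('tri holders',tri(('top',f(270,264)),('side',s(267,131))),tri(('top',f(174,259)),('side',s(212,93))))
print(Ro.from_quat(arm.read_eef_rot()).as_matrix())
E
```

```text
[0.57308582 0.30709975] [0.56440283 0.21014064] [0.5578033  0.11371037]
tr [0.52318318 0.3367409 ]
tr [0.51301934 0.12969874]
tr [0.46062833 0.13467225]
tr [0.47346008 0.33750224]
tamper [ 0.65095491 -0.12190967] [ 0.64989924 -0.12442422] side [ 0.64361787 -0.13538601]
needle [ 0.54719    -0.08242669] [ 0.54705199 -0.08147531] side [ 0.54469851 -0.09094541]
dcup [ 0.65486711 -0.26388861] [ 0.64278005 -0.27917862]
brush [ 0.43732588 -0.09911578] [ 0.38386995 -0.24835913]
esp [ 0.54182382 -0.20992866] [ 0.54757564 -0.22047022] basket [ 0.54991202 -0.32661643]
tri holders [0.56155204 0.11445533 0.01509346] [0.56903565 0.21173738 0.01461556]
[[-5.17631166e-04  2.53980249e-01  9.67209267e-01]
 [-1.88262937e-03  9.67207435e-01 -2.53980775e-01]
 [-9.99998094e-01 -1.95236494e-03 -2.25060373e-05]]
```

```bash
python3 - <<'E'
from h import *
import json
L={}
for n,p in(('tray',[.48,.22,.31]),('tools',[.50,-.17,.33])):
    arm.movep(p,down(np.pi/2)); po=pose(); L[n]=[po[0].tolist(),po[1].tolist()]
    cv2.imwrite(f"pics/w_{n}.png",snapshot('wrist')); print(arm.read_time(),po,np.round(arm.read_joint_positions(),2))
json.dump(L,open('L.json','w'))
# reachability
for nm,p in dict(tam=[.648,-.124,.13],cup=[.65,-.27,.1],needle=[.546,-.084,.13],brush=[.41,-.174,.07],H1=[.573,.307,.1],H3=[.558,.114,.15],T=[.492,.235,.07]).items():
    r=[]
    for a in np.deg2rad(np.arange(-180,181,30)):
        q=arm.ik(p,down(a)); r.append(None if q is None else round(float(q[6]),1))
    print(nm,r)
E
```

```text
2.0667 (array([0.47959843, 0.2214108 , 0.30997593]), array([-5.16487532e-04,  7.07172974e-01,  1.12501572e-03,  7.07039498e-01])) [-0.5   0.42  0.04  1.77 -0.02  0.95  1.12]
3.5667 (array([ 0.50059698, -0.16811955,  0.32985447]), array([-6.37918501e-04,  7.07072727e-01,  1.55416052e-03,  7.07138838e-01])) [ 0.19  0.4   0.13  1.74 -0.06  1.    1.92]
tam [2.8, -1.6, -1.1, -0.7, -0.3, 0.1, 0.5, 0.9, 1.4, 1.8, 2.3, 2.7, 2.8]
cup [2.8, -1.5, -0.9, -0.5, -0.1, 0.3, 0.7, 1.1, 1.6, 2.0, 2.5, 2.5, 2.8]
needle [2.7, 2.8, -1.0, -0.5, -0.2, 0.2, 0.6, 0.9, 1.3, 1.8, 2.2, 2.6, 2.7]
brush [2.6, 2.8, -0.4, 0.0, 0.2, 0.5, 0.9, 1.2, 1.6, 2.0, 2.5, 2.8, 2.6]
H1 [2.4, 2.8, 2.8, -1.2, -1.0, -0.5, -0.1, 0.3, 0.7, 1.1, 1.5, 2.0, 2.4]
H3 [2.7, 2.7, -1.4, -0.8, -0.6, -0.2, 0.2, 0.6, 1.0, 1.4, 1.8, 2.3, 2.7]
T [2.5, 2.7, 2.8, -0.9, -0.7, -0.3, 0.0, 0.4, 0.8, 1.1, 1.6, 2.0, 2.5]
```

View pics/w_tray.png

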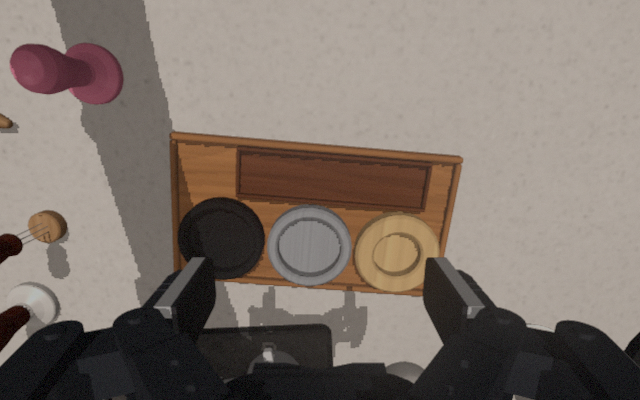

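View pics/w_tools.png

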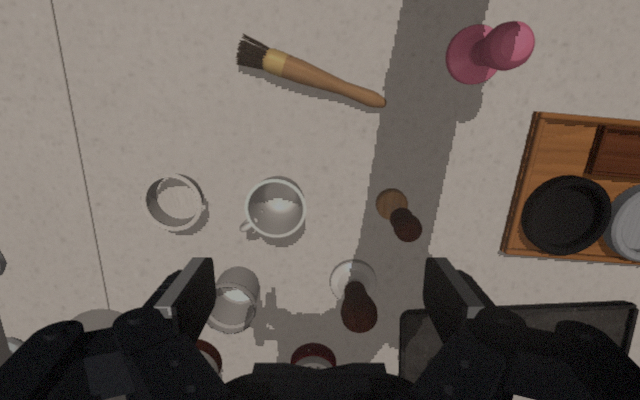

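```bash
python3 - <<'E'
import cv2
i=cv2.imread("pics/w_tray.png");cv2.imwrite("pics/w_trayc.png",cv2.resize(i[120:310,160:480],None,fx=2.5,fy=2.5,interpolation=2))
i=cv2.imread("pics/w_tools.png");cv2.imwrite("pics/w_toolsc.png",cv2.resize(i[20:340,135:435],None,fx=1.85,fy=1.85,interpolation=2))
E
```

```text
(no output)
```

View pics/w_trayc.png

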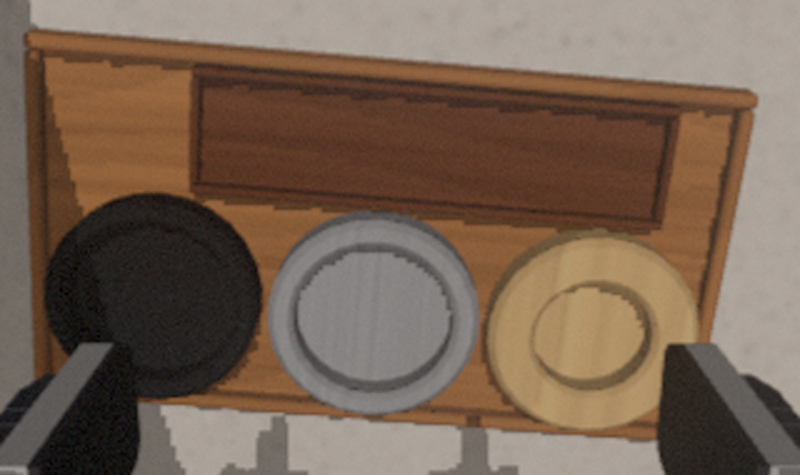

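View pics/w_toolsc.png

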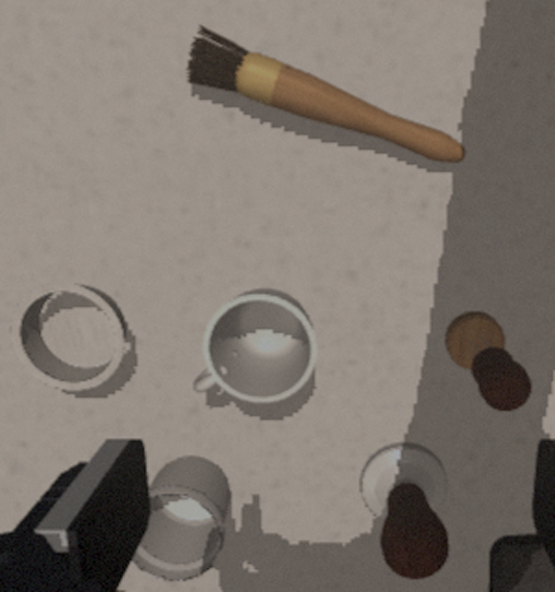

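```bash
cat >> h.py <<'E'
def triw(rs):
    A=[];B=[]
    for o,d in rs:
        d=d/np.linalg.norm(d); P=np.eye(3)-np.outer(d,d); A.append(P);B.append(P@o)
    return np.linalg.lstsq(np.vstack(A),np.hstack(B),rcond=None)[0]
E
python3 - <<'E'
from h import *
import json
L=json.load(open('L.json'))
w=lambda u,v:(160+u/2.5,120+v/2.5)
t=lambda u,v:(135+u/1.85,20+v/1.85)
f=lambda u,v:(200+u/2.8,90+v/2.8)
for z in(.02,.026,.03):
    c=np.array([onz('wrist',w(*p),z,L['tray']) for p in((153.5,297),(374,313),(592,331))])
    print(z,c.round(4).tolist(),np.linalg.norm(np.diff(c,axis=0),axis=1))
k=np.array([onz('wrist',w(*p),.018,L['tray']) for p in((192,66),(680,112),(660,230),(190,195))]); print('trough',k.round(4).tolist(),k.mean(0), np.linalg.norm(np.diff(k,axis=0),axis=1))
T=L['tools']
def W(p,z): return onz('wrist',t(*p),z,T).round(4)
print('tamper bulb',W((415,540),.075),'base',W((403,483),.003))
print('needle knob',W((503,378),.08),'foot',W((474,341),.004))
print('dcup rim',W((179,531),.06),'foot',W((190,480),.0))
print('brush',W((463,153),.012),W((196,65),.012), 'ferrule',W((262,79),.012))
print('esp',W((261,348),.056),'bask',W((75,335),.025))
E
```

```text
0.02 [[0.5605, 0.116], [0.568, 0.2126], [0.5765, 0.3093]] [0.0968834  0.09703121]
0.026 [[0.558, 0.1178], [0.5653, 0.2128], [0.5737, 0.3078]] [0.09526544 0.09541079]
0.03 [[0.5563, 0.119], [0.5636, 0.2129], [0.5718, 0.3069]] [0.09418681 0.09433051]
trough [[0.4597, 0.1388], [0.4784, 0.34], [0.5299, 0.3361], [0.5145, 0.1345]] [0.49561415 0.23734175] [0.20199811 0.05169214 0.20213735]
tamper bulb [ 0.6497 -0.1237] base [ 0.6539 -0.1237]
needle knob [ 0.5494 -0.082 ] foot [ 0.5528 -0.0818]
dcup rim [ 0.654 -0.262] foot [ 0.6536 -0.2687]
brush [ 0.4378 -0.0966] [ 0.3914 -0.2465] ferrule [ 0.3985 -0.2103]
esp [ 0.541  -0.2103] bask [ 0.5431 -0.325 ]
```

```bash
cat >> h.py <<'E'
A=-0.082
H=dict(tamper=(.559,.115),cup=(.5665,.211),needle=(.575,.3075))
def pick(xy,zt,op,eff,ang=A,zc=.25,close=0.0):
    arm.movep([xy[0],xy[1],zc],down(ang)); arm.move_gripper(op,20)
    arm.line_to([xy[0],xy[1],zt+.03],.25); arm.line_to([xy[0],xy[1],zt],.1)
    arm.move_gripper(close,eff); p=pose()[0]; print('grip',arm.read_opening(),p,arm.read_ft_force(),arm.read_time())
    arm.line_to([xy[0],xy[1],zc],.25); arm.pause(.1)
    print('lift',arm.read_opening(),arm.read_ft_force(),arm.read_time()); return p
def hover(xy,z,name,ang=A):
    arm.movep([xy[0],xy[1],z],down(ang)); arm.pause(.2); p=pose(); cv2.imwrite(f'pics/{name}.png',snapshot('wrist'))
    cv2.imwrite(f'pics/{name}_s.png',snapshot('side')); print(p,arm.read_time())
    np.save(f'{name}.npy',np.r_[p[0],p[1]])
def lower(xy,zg,op=.6,zmin=.004,top=.018):
    arm.line_to([xy[0],xy[1],zg+top],.15); arm.pause(.15); f0=np.array(arm.read_ft_force()); z=top
    while z>zmin:
        z-=.002; arm.line_to([xy[0],xy[1],zg+z],.04); f=np.array(arm.read_ft_force())-f0; print(round(z,4),f.round(1),end=' ')
        if f[2]>3: break
    arm.move_gripper(op,20); arm.pause(.2); print('open',arm.read_opening())
    arm.line_to([xy[0],xy[1],zg+.13],.2); print(arm.read_time())
E
python3 - <<'E'
from h import *
print('jar',onz('top',(458,97),.1),onz('top',(396,108),.05))
pick((.6498,-.1238),.122,.9,60)
hover(H['tamper'],.22,'t1')
E
```

```text
jar [ 0.77728687 -0.32957106] [ 0.76806368 -0.16898393]
grip 0.4188493445789583 [ 0.65066583 -0.1240293   0.12317369] [0.40808472 0.28302741 4.46801327] 6.6333
lift 0.4185005124830663 [ 0.50641412 -0.74947791 -4.22491092] 7.3917
(array([0.55991674, 0.11286525, 0.22030558]), array([ 0.52097519,  0.47762632, -0.5207992 ,  0.47877568])) 8.7
```

View pics/t1.png

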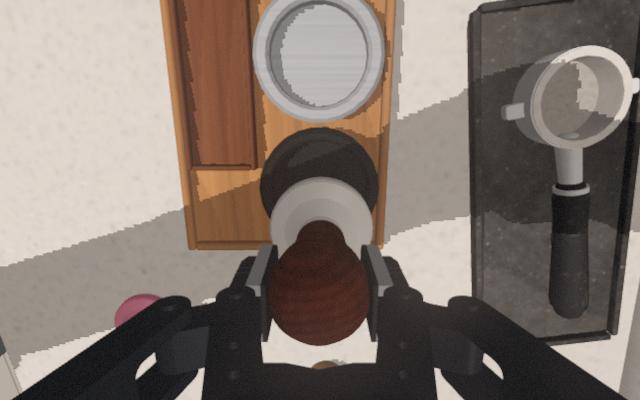

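View pics/t1_s.png

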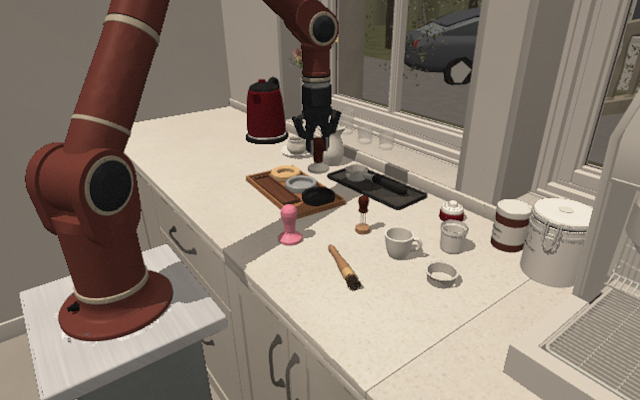

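```bash
python3 - <<'E'
from h import *
a=np.load('t1.npy');po=(a[:3],a[3:])
for z in(.018,.022,.026):
    print(z,'th',onz('wrist',(319.5,185),z,po),'left/right',onz('wrist',(260,183),z,po),onz('wrist',(379,183),z,po),'top',onz('wrist',(319.5,127),z,po))
# cup holder well rim
    print(' cup L/R',onz('wrist',(253,55),z,po),onz('wrist',(387,55),z,po),'bot',onz('wrist',(320,122),z,po))
R=Ro.from_quat(a[3:]).as_matrix(); G=a[:3]+R@[.054,0,0]; print('G',G)
for d in(0,.002): print('tamper base proj', [proj('wrist',[G[0]+dx,G[1]+dy,.22-.122-.001+.022],po).round(0).tolist() for dx,dy in((-.029,0),(.029,0),(0,.029))])
E
```

```text
0.018 th [0.56233223 0.11706888] left/right [0.51561947 0.12275083] [0.60935732 0.11462985] top [0.56618766 0.16207493]
 cup L/R [0.52310475 0.21664442] [0.61867102 0.20843552] bot [0.5668789  0.16573217]
0.022 th [0.5624032  0.11806798] left/right [0.51637857 0.12366623] [0.60873555 0.11566488] top [0.56620184 0.16241104]
 cup L/R [0.52375358 0.21617665] [0.61791205 0.20808868] bot [0.56688289 0.1660144 ]
0.026 th [0.56247417 0.11906708] left/right [0.51713768 0.12458163] [0.60811379 0.1166999 ] top [0.56621601 0.16274714]
 cup L/R [0.52440242 0.21570889] [0.61715309 0.20774184] bot [0.56688689 0.16629663]
G [0.559986   0.11280968 0.16630565]
tamper base proj [[261.0, 245.0], [372.0, 236.0], [311.0, 187.0]]
tamper base proj [[261.0, 245.0], [372.0, 236.0], [311.0, 187.0]]
```

```bash
python3 - <<'E'
from h import *
lower((.560,.114),.1232)
hover((.56,.03),.25,'t2')
E
```

```text
0.016 [-0.2  0.7  0.8] 0.014 [-0.1  0.   0.1] 0.012 [0.1 0.5 8.3] open 0.5991598577448538
11.5167
(array([0.55980674, 0.03171141, 0.24911225]), array([-0.51918231, -0.48039692,  0.51964342, -0.47920689])) 12.25
```

View pics/t2.png

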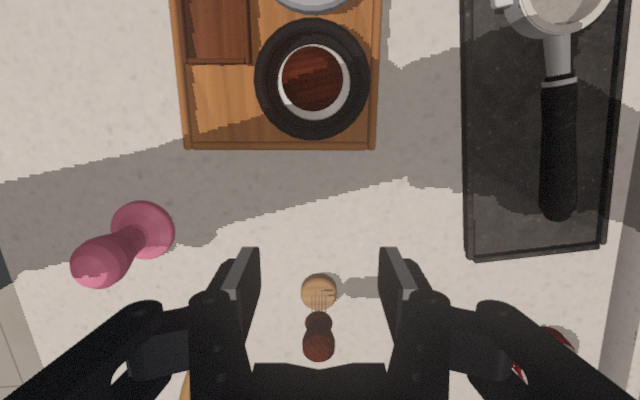

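```bash
python3 - <<'E'
from h import *
a=np.load('t2.npy');po=(a[:3],a[3:])
print(onz('wrist',(319,340),.08,po),onz('wrist',(319,292),.004,po))
pick((.548,-.082),.132,.7,20)
hover((.5745,.307),.24,'n1')
E
```

```text
[ 0.55179353 -0.08201361] [ 0.55153084 -0.08457466]
grip 0.3161386117199647 [ 0.54856184 -0.08221298  0.13284662] [0.30820924 0.56021415 4.67368618] 14.3583
lift 0.31727002428635626 [-0.50889351 -0.1585943  -0.2086988 ] 15.0833
(array([0.57518071, 0.3051879 , 0.24032368]), array([ 0.52079966,  0.47809859, -0.52075195,  0.47854662])) 16.8333
```

View pics/n1.png

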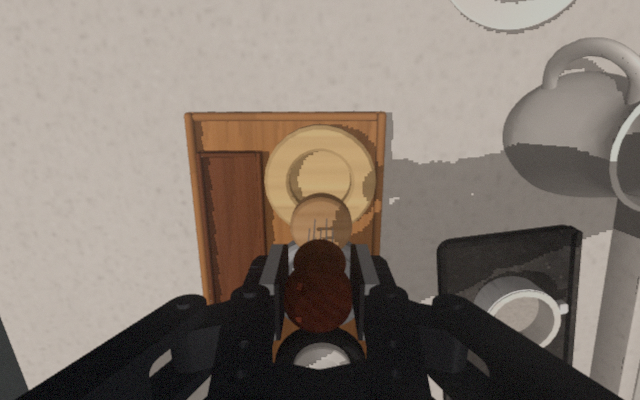

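```bash
python3 - <<'E'
from h import *
a=np.load('n1.npy');po=(a[:3],a[3:])
L,Rr,T=[onz('wrist',p,.026,po) for p in((265,181),(377,181),(321,126))]
print('hold',(L+Rr)/2,np.linalg.norm(L-Rr),T[1]-.0465)
L,Rr,T=[onz('wrist',p,.1125,po) for p in((291,222),(351,222),(321,193))]
print('foot',(L+Rr)/2,np.linalg.norm(L-Rr),T[1]-.018)
E
```

```text
hold [0.57874057 0.30979743] 0.09232395130779952 0.3076899897334159
foot [0.57777549 0.30549116] 0.03556020549176775 0.3052471664985537
```

```bash
python3 - <<'E'
from h import *
lower((.575,.309),.1328,op=.55,zmin=.010)
print(pose()[0])
# dosing cup
hover((.60,-.264),.27,'c0')
E
```

```text
0.016 [-0.8  1.2 -0.4] 0.014 [-0.9  0.7 -1.3] 0.012 [-0.9  1.1  4.4] open 0.5493927592736815
19.7417
[0.57419464 0.30895339 0.26163061]
(array([ 0.60049562, -0.26292288,  0.26992284]), array([ 0.51978647,  0.47963458, -0.51953796,  0.47942988])) 22.1
```

View pics/c0.png

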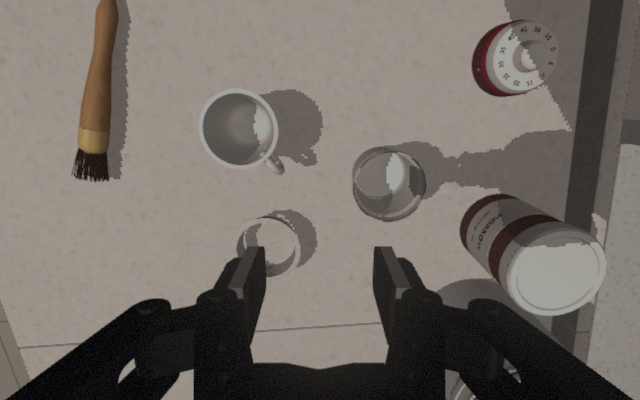

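View pics/c0_s.png

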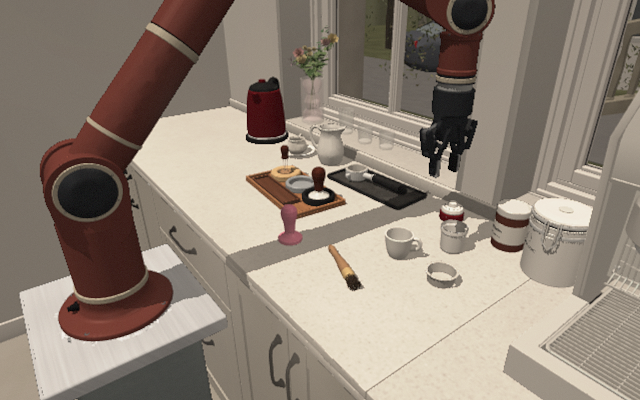

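```bash
python3 - <<'E'
from h import *
a=np.load('c0.npy');po=(a[:3],a[3:])
L,R,T,B=[onz('wrist',p,.058,po) for p in((351.5,184),(426.5,184),(389,146),(389,221))]
print((L+R)/2,(T+B)/2,np.linalg.norm(L-R),np.linalg.norm(T-B))
pick((.654,-.264),.0945,1.0,35)
hover((.567,.211),.22,'c1')
E
```

```text
[ 0.65931206 -0.26456934] [ 0.65929565 -0.26511293] 0.06146955499291621 0.06334059455316444
grip 0.6851038655110927 [ 0.65469145 -0.26447798  0.09565332] [-0.06638467 -1.1021454   3.22269373] 24.375
lift 0.684136607431078 [-0.02631723  0.22107497 -2.24504251] 25.25
(array([0.56752859, 0.20984262, 0.2201313 ]), array([ 0.52057337,  0.47837678, -0.52048897,  0.47880084])) 27.3167
```

View pics/c1.png

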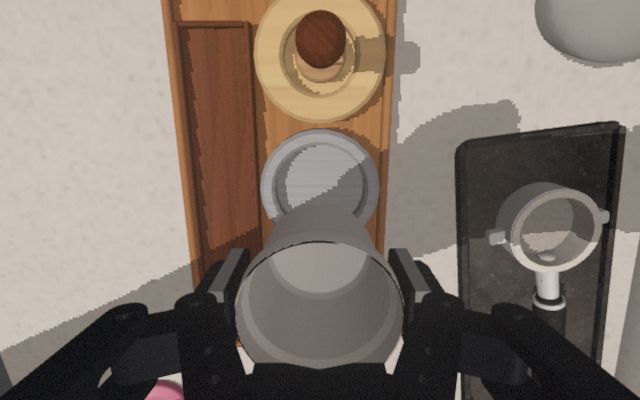

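```bash
python3 - <<'E'
from h import *
a=np.load('c1.npy');po=(a[:3],a[3:])
L,R,T=[onz('wrist',p,.026,po) for p in((261,187),(379,187),(320,128))]
print((L+R)/2,np.linalg.norm(L-R),T[1]-.0465)
lower((.5675,.2115),.0957,op=1.0,zmin=.010)
hover((.567,.10),.27,'c2')
E
```

```text
[0.57018819 0.21460634] 0.09078694211079921 0.21262369711915213
0.016 [-0.4  0.5 -0.4] 0.014 [-0.3  0.4 -0.8] 0.012 [-0.8 -0.3  5.5] open 0.9983279221955603
30.4083
(array([0.56657795, 0.10170754, 0.26873151]), array([-0.51882484, -0.48045103,  0.51993561, -0.47922287])) 31.2583
```

View pics/c2.png

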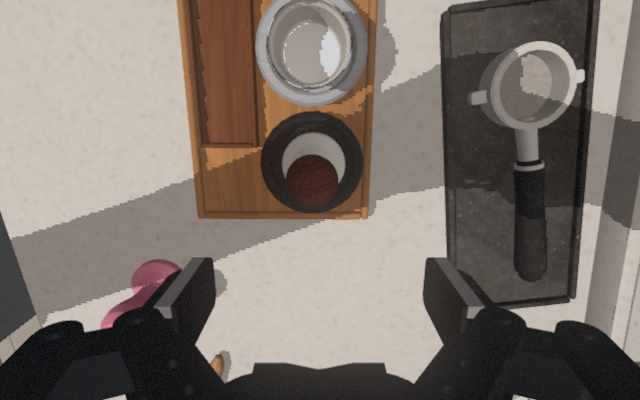

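```bash
python3 - <<'E'
from h import *
hover((.435,-.10),.26,'b0',ang=-.323)
E
```

```text
(array([ 0.43610041, -0.09879004,  0.25984683]), array([ 0.57323598,  0.41398454, -0.57315568,  0.41413751])) 32.5083
```

View pics/b0.png

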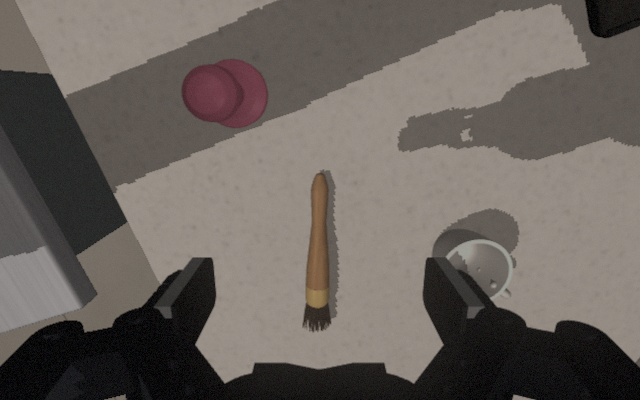

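```bash
python3 - <<'E'
from h import *
a=np.load('b0.npy');po=(a[:3],a[3:])
t=onz('wrist',(320,173),.01,po);b=onz('wrist',(316,330),.01,po);print(t,b,(t+b)/2,np.linalg.norm(t-b),np.arctan2(*(t-b)))
for n,ps in(('c2',((202,147),(257,146))),('n1',((199,153),(263,151)))):
    a=np.load(n+'.npy');po=(a[:3],a[3:]); k=[onz('wrist',p,.018,po) for p in ps]; print(n,k,np.mean(k,0))
E
```

```text
[ 0.43944548 -0.0952662 ] [ 0.38240208 -0.25436105] [ 0.41092378 -0.17481362] 0.16901219891671287 0.34427100615830897
c2 [array([0.46369972, 0.13820374]), array([0.51347917, 0.13514982])] [0.48858944 0.13667678]
n1 [array([0.47962966, 0.34059295]), array([0.53265109, 0.33770801])] [0.50614038 0.33915048]
```

```bash
python3 - <<'E'
from h import *
p=pick((.4115,-.174),.081,.6,25,ang=-.334,zc=.22)
hover((.4955,.237),.20,'b1')
E
```

```text
grip 0.21864040121381773 [ 0.41188874 -0.17414073  0.0817421 ] [-0.52397663  0.84450355  6.35725215] 34.8
lift 0.2133594037971649 [ 0.82635428  0.02514316 -0.30643601] 35.6083
(array([0.49597592, 0.23556303, 0.20027295]), array([ 0.52074295,  0.47823047, -0.52064914,  0.47858842])) 37.4583
```

View pics/b1.png

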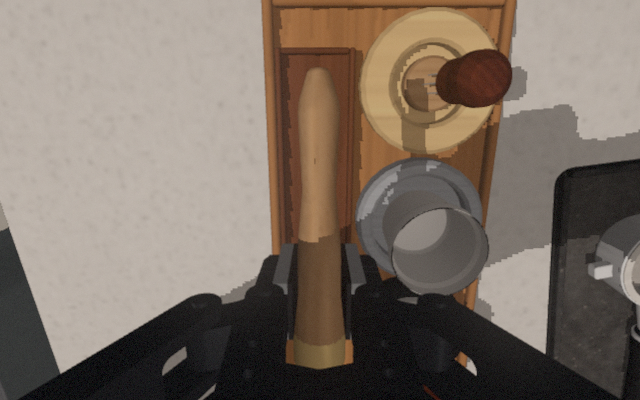

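View pics/b1_s.png

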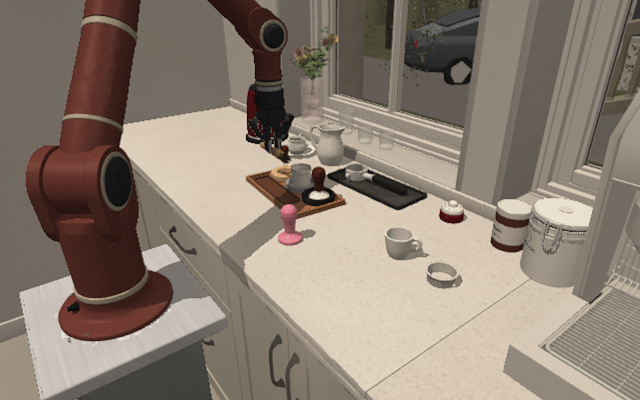

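```bash
python3 - <<'E'
from h import *
xy=(.4935,.248);zg=.0817
arm.line_to([*xy,zg+.025],.15);arm.pause(.15);f0=np.array(arm.read_ft_force());z=.025
while z>.0125:
    z-=.002;arm.line_to([*xy,zg+z],.04);f=np.array(arm.read_ft_force())-f0;print(round(z,4),f.round(1),pose()[0].round(4))
    if f[2]>2 or np.abs(f[:2]).max()>4:break
arm.move_gripper(.30,20);arm.pause(.3);print(arm.read_opening(),np.array(arm.read_ft_force())-f0)
arm.line_to([*xy,.20],.12);print(arm.read_time())
hover((.48,.16),.30,'b2');cv2.imwrite('pics/top2.png',snapshot('top'))
E
```

```text
0.023 [-0.2 -2.  -0.7] [0.4935 0.2481 0.1049]
0.021 [ 0.1 -1.1 -0.1] [0.4934 0.248  0.1026]
0.019 [ 0.5 -0.3  0.4] [0.4934 0.2479 0.1005]
0.017 [ 0.5 -0.8 -0.1] [0.4934 0.2479 0.0985]
0.015 [-0.5 -0.4  0.2] [0.4934 0.248  0.0966]
0.013 [-0.   0.3  0.2] [0.4934 0.248  0.0945]
0.011 [ 0.2 -1.   0.9] [0.4938 0.2481 0.0928]
0.3000545944984427 [0.42946904 0.30400757 0.2619858 ]
41.7167
(array([0.47933477, 0.16186983, 0.29811036]), array([-0.51815956, -0.48043665,  0.52044041, -0.47940908])) 42.6167
```

View pics/b2.png

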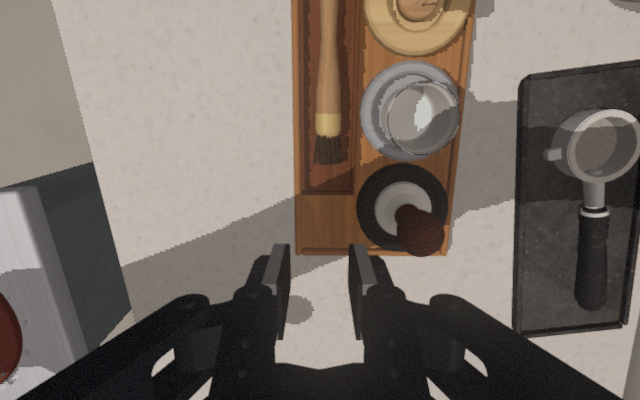

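```bash
python3 - <<'E'
from h import *
arm.movep([.45,.1,.38],down(np.pi/2));arm.line_to([.45,.2,.38],.2);arm.pause(.2)
cv2.imwrite('pics/f.png',snapshot('wrist'));po=pose();np.save('f.npy',np.r_[po[0],po[1]])
arm.movep([.45,-.25,.38],down(np.pi/2));arm.pause(.3)
i=snapshot('side');cv2.imwrite('pics/f_s.png',cv2.resize(i[120:260,220:380],None,fx=4,fy=4,interpolation=2))
i=snapshot('top');cv2.imwrite('pics/f_t.png',cv2.resize(i[140:240,190:330],None,fx=5,fy=5,interpolation=2));cv2.imwrite('pics/f_tf.png',i);cv2.imwrite('pics/f_w.png',snapshot('wrist'))
print(arm.read_time())
E
```

```text
46.9667
```

View pics/f.png

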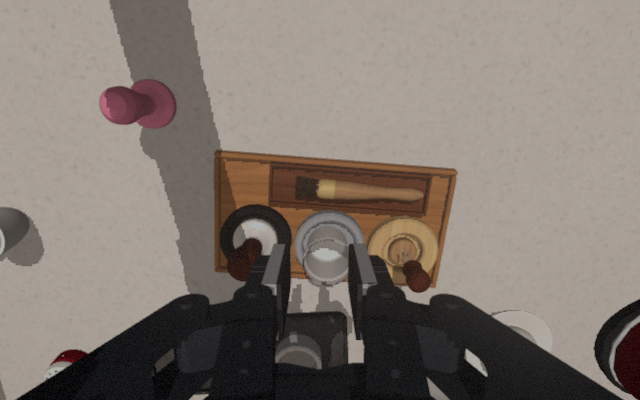

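View pics/f_s.png

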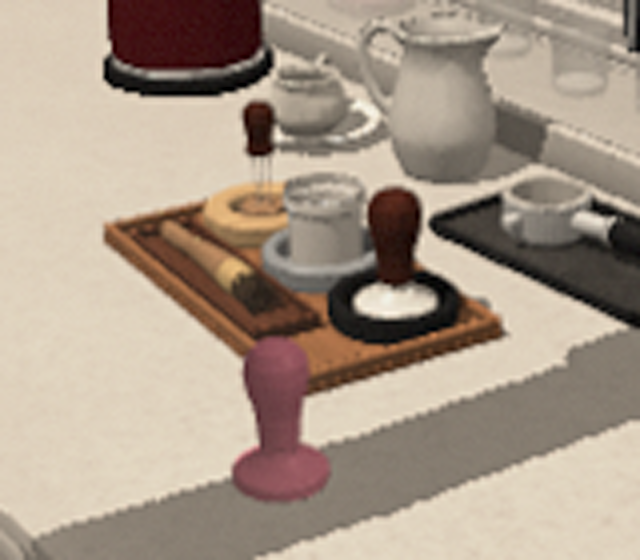

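View pics/f_t.png

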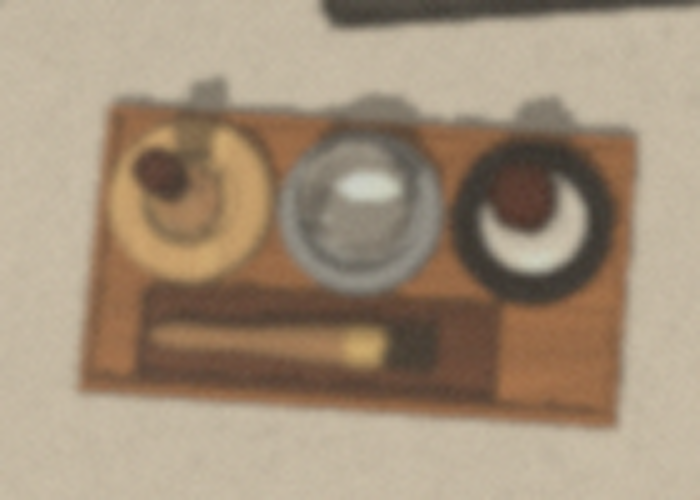

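View pics/f_w.png

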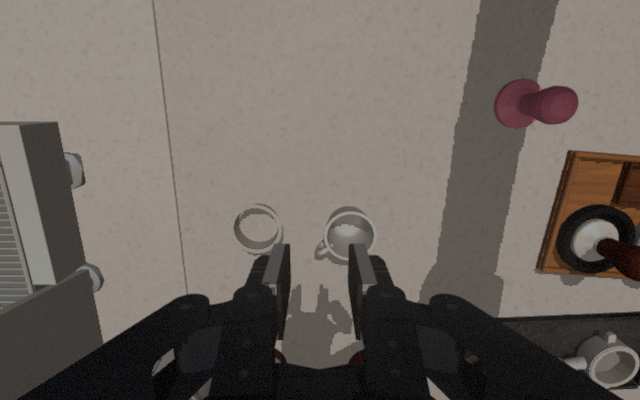

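```bash
python3 - <<'E'
from h import *
arm.movep([.51,.24,.25],down(A)); arm.pause(.2)
i=snapshot('wrist');cv2.imwrite('pics/g.png',i);cv2.imwrite('pics/gc.png',cv2.resize(i[20:240,220:460],None,fx=2.6,fy=2.6,interpolation=2));print(arm.read_time())
E
```

```text
49.15
```

View pics/gc.png

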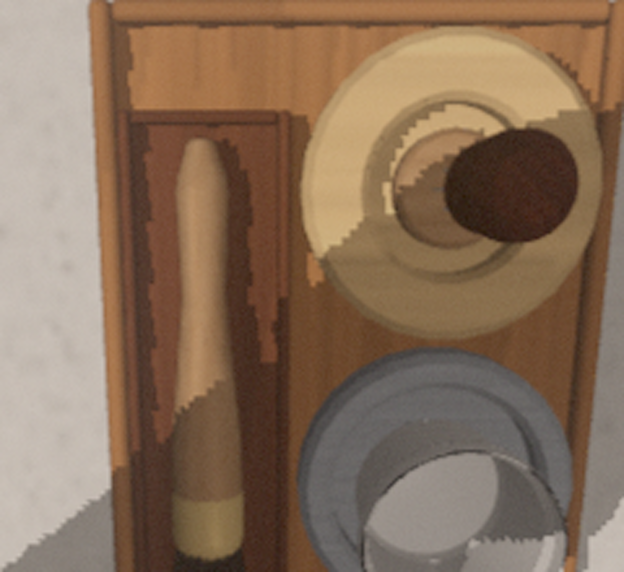

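```bash
python3 - <<'E'
from h import *
arm.movep([.48,.05,.36],down(A)); arm.pause(.5)
i=snapshot('top');a=cv2.imread('pics/top0.png')
for n,(x,y) in dict(esp=(398,170),bas=(438,170)).items():
    r=cv2.matchTemplate(i[y-8:y+40,x-8:x+40],a[y:y+32,x:x+32],cv2.TM_CCOEFF_NORMED);print(n,cv2.minMaxLoc(r)[1::2])
from station import ticket
ticket.finish_job();print(arm.read_time())
E
```

```text
esp (0.9956300258636475, (8, 8))
bas (0.9937828183174133, (8, 8))
the job is handed in; nothing more can be done
the job is handed in; nothing more can be done
```

All four tools are back in the tray and the job is handed in. The clock read 49 s of the 99 s at my last check; only one more move and a 0.5 s pause followed.

- **Tamper, needle tool, dosing cup:** I picked each one up, lowered it until it touched, then let go. All three touched at about 12 mm, which fits the well floor on a tray base about 6 mm thick. The last close-up views show each one upright in its own well and roughly centred.
- **Brush:** it lies flat and parallel in the trough. I set it 10–12 mm off-centre along the trough on purpose, so the fingers would clear the steel holder. My measurements of that offset don't quite agree: 10 to 12 mm from the wrist camera and about 16 mm from the top camera. Both are within the 27 mm limit, and the close-up shows the brush tip inside the end wall.
- **Espresso cup and filter basket:** comparing the first and last top pictures shows no shift in either, to the pixel.

I noticed no failed checks. The camera position estimates disagreed with each other by 2–5 mm, within the room I had for gripping and placing.

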